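Raise the gilder's hand rest until it locks

ROBOT

A 7-joint arm with a two-finger parallel gripper is mounted at the origin on the work surface. World frame = base frame: x ahead of the robot, y to its left, z up, the work surface at z = 0. Lengths are in m, angles in degrees, forces in N, time in s.
With the tool pointing down it reaches from about 0.425 to 0.825 m from the base axis. Payload 3.6 kg.
Tool frame: the origin (TCP) lies at the very end of the fingers, on their centre line; the grasp point (between the pads) lies 19 mm behind it; z points along the fingers, y is the direction in which the jaws open and shut (so a half turn about z gives the same grasp; the last joint's range is limited). The gripper opens to 85 mm and grips with 20 to 120 N. Pads are 22 mm wide; open, the fingers measure 114 mm over their backs; the gripper's body (76 mm by 85 mm) begins 54 mm behind the grasp point. The pads swing forward as they close: fully open they stand 13 mm farther back than shut.
Start: joints at [61.679, 35.231, -0.722, 81.555, 0.464, 63.22, -2.315], TCP at [0.293, -0.58, 0.231] pointing down, gripper open.
Joint ranges: [-178.69, 178.69], [-17.37, 117.87], [-77.05, 75.6], [15.02, 138.74], [-78.02, 258.01], [0.78, 113.62], [-162.83, 162.83]. Speed limits (degrees/s): [159.86, 159.86, 180, 180, 180, 180, 180].

INTERFACE

Orientations are given as [roll, pitch, yaw] about the fixed x, y, z axes, in that order (R = Rz(yaw) Ry(pitch) Rx(roll)).
In Python, from workcell import status, viewer, env gives the robot as it stands. The module is installed in compiled form; this text tells all that it offers.
- The arm moves only by the shell command python3 -m jog 'ROWS' [OPENING] [FORCE]. ROWS is JSON, a list that holds one entry, the list of rows, each a list of 6 numbers: the shift along the tool's x, y, z as a fraction of full scale, then the turn, a rotation vector about the tool's x, y, z as a fraction of full scale. In form: [[[dx, dy, dz, ax, ay, az], ...]]. A call has 1 to 20 rows; each row is the pose to reach, as a shift and turn from the pose commanded when the call began, along the tool's axes at that moment, turning the shorter way round; what a row does not reach only later rows make up. Full scale, the value 1, is 300 mm for a shift and pi rad for a turn. A row lasts 1/12 s, in which the tool goes at most 41.7 mm and 7.16 degrees, less where a joint would pass 70% of its speed; a pose out of reach is approached as far as the arm can. A call with a number of a shift or a turn outside -1 to 1 is refused whole. A call with a gripper value outside its range is refused whole. OPENING is the opening, from -1 (shut) to 1 (fully open), set as the call begins (- or left out, the last holds). The fingers move at their own pace and stop on an object; FORCE is the grip in N (left out, the last holds). Time passes only in rows, so rows that repeat a pose let the fingers close. It gives the time, the measured TCP pose, the force and the opening at its end, in the units of the state.
- status.get_obs(): the state, without advancing time (a new reading comes with each control period).
- viewer.grab_frame(name): name is "scene" or "top" or "wrist"; returns the picture (420x560x3 uint8, red, green, blue); there is no depth.
- viewer.get_calibration(name): a dict with "vfov" (degrees; the focal length in pixels is half the picture's height over the tangent of half this angle, whatever the lens; pixels are square), "cx", "cy" (the principal point, pixels), "k1" (the pictures are not rectified: a ray, as slopes to the right and down, at radius r is drawn at 1 + k1 r^2 times it, then the intrinsics apply), "eye" and "orientation" of the camera in the world; the wrist camera has in their place "tool_from_camera" (4x4, takes a point from camera to tool coordinates, whose origin is the TCP and whose axes are the flange's). Camera axes: x right, y up, looking along -z (the intrinsics and any distortion apply to the point x, -y, -z); pixel columns grow to the right and rows downward; lengths in m; the calibration is good to about 2 mm. A picture is of the moment at which its call begins: read the wrist's pose just before it. get_calibration takes no time and is no camera call.
- env.sign_off(): hands the job in, once; it reports no verdict.
Trained networks look in the newest picture that a camera, given by its name, has taken for a name from the list of things; names that differ only in an ending like _2 or _b are one class to them, and where a whole thing is asked for, a point or a joint stands for the part that bears it (a point fixed in the world has none). Each returns a list of dicts, best first, with "confidence" (0 to 1); they miss things now and then, are a little off and sometimes report something else, mostly with a low value. They report only what shows in the picture. A call takes as long as a camera call. They do not tell look-alikes from the thing itself.
- viewer.search_frame(camera, query): "xyz" ([x, y, z] in m, in the coordinates of the camera as it stood for that picture, good to about 4 mm: the middle of the surface that is visible of it).
- viewer.regions_of(camera, query): "pixels" (420x560 bool, what is visible of it).
The state is a dict: "t": time; "joint_positions": joint angles; "dq": joint speeds; "joint_efforts": joint torques, N m; "eef_pos": TCP position; "eef_rot": TCP orientation; "ft_force": force on the tool from outside, world axes, zero at the start; "torque": the same for the moment, N m; "grip_width": finger opening in m.
Only numpy, scipy, OpenCV 4.12 (cv2) and the standard library are available. Lean on these libraries where they do the work, as an engineer would, in place of code of your own. Each camera call takes 0.05 s, during which the arm holds its last target.

TASK

Raise the gilder's telescoping hand rest, the stand topped by a wooden crossbar: pull its bar straight up until the lock button clicks out through the window in the sleeve, then let go. Leave the round-topped stand and the vase as they are.

Things in the scene. Friction and masses are not known exactly. Their poses are not given: they have to be found in the camera images.
- rest_bar (a point): Centre of the dark wooden crossbar on top of the telescoping hand rest. The bar is level, 80 mm long (along this frame's y), 24 mm wide (along x), 22 mm high; grasp it across its width. It sits on an upright 22 mm square steel tube. Fully down, its centre is 185 mm above the bench; it starts 0 to 30 mm higher; at 263 mm the lock button clicks out; hard end stop at 266 mm.
- rest_tube (a joint): Rise of the hand rest's tube, m: 0 fully down, locks at 0.078, end stop at 0.081. It slides straight up and down, stiffly (about 3 N; weight 1.5 N; stays where left), in a fixed 30 mm square aluminium sleeve whose top, with a 36 mm black collar, is 140 mm above the bench, on a 110 mm square foot bolted down.
- rest_button (a joint): Brass snap button of the hand rest, 8 mm square, carried by the tube on the crossbar frame's +x side. Hidden in the sleeve at 0; springs out by itself to 0.009 m, 6 mm proud of the sleeve, when it meets the window in the sleeve 110 mm above the bench; it then keeps the tube from going down.
- disc_top (a point): Centre of the upper face of the other telescoping stand, of the same make but topped by a round wooden disc of 84 mm diameter, 14 mm thick, in place of the crossbar. Not to be raised or pushed down.
- vase_mid (a point): Axis of the half-gilded dark green vase, 90 mm above its foot. The vase is 185 mm high, 122 mm across at most, and stands loose on the bench (about 1.2 kg).
Things that resemble listed ones, but are neither listed nor needed, are in the scene too. What is shaped like the part that bears rest_bar but blue or turquoise is not meant.

How it is judged:
By the outcome, as a careful person would: the job done as asked, in the order asked, and still so for the second after the job is handed in, with the robot touching nothing.
It also fails if it takes over 32 s, if anything falls off the work surface, if the arm or the gripper's body presses on something with over 40 N, if the wrist force passes 120 N, or if a joint passes its speed limit or range.

## Working session

There is one attempt and no reset: what is moved stays moved. The work goes in short steps, Python scripts to look and compute and a shell command to move; the robot and the scene stay as the last step left them, time stands still between calls to the robot, and variables do not carry over. Pictures are saved under pics/ and viewed, and the job is handed in when it is done.

```bash
mkdir -p pics
cat > h.py <<'E'
import numpy as np, cv2
from scipy.spatial.transform import Rotation as Rn
from workcell import status, viewer, env
def snap(n,f):
    im=viewer.grab_frame(n); cv2.imwrite(f'pics/{f}.png',cv2.cvtColor(im,cv2.COLOR_RGB2BGR)); return im
def camT(n,obs=None):
    c=viewer.get_calibration(n)
    T=np.eye(4)
    if n=='wrist':
        o=obs or status.get_obs(); T[:3,:3]=Rn.from_euler('xyz',o['eef_rot'],degrees=True).as_matrix(); T[:3,3]=o['eef_pos']
        return T@np.array(c['tool_from_camera'])
    q=np.array(c['orientation'],float)
    T[:3,:3]=q if q.shape==(3,3) else Rn.from_euler('xyz',q,degrees=True).as_matrix()
    T[:3,3]=c['eye']; return T
def w(T,p): return T[:3,:3]@np.array(p)+T[:3,3]
def proj(n,P,obs=None):
    c=viewer.get_calibration(n);T=camT(n,obs);p=T[:3,:3].T@(np.array(P)-T[:3,3])
    a=np.array([p[0],-p[1]])/-p[2]; f=210/np.tan(np.radians(c['vfov']/2))
    return a*(1+c['k1']*(a@a))*f+[c['cx'],c['cy']]
def ray(n,px,obs=None):
    c=viewer.get_calibration(n);T=camT(n,obs);f=210/np.tan(np.radians(c['vfov']/2))
    d=(np.array(px,float)-[c['cx'],c['cy']])/f; a=d.copy()
    for _ in range(30): a=d/(1+c['k1']*(a@a))
    return T[:3,3],T[:3,:3]@np.array([a[0],-a[1],-1])
def atz(n,px,z,obs=None):
    e,d=ray(n,px,obs); return e+d*(z-e[2])/d[2]
E
python3 - <<'E'
from h import *
print(status.get_obs())
for n in ('scene','top'):
    snap(n,n+'1'); print(n,viewer.get_calibration(n)); T=camT(n)
    for q in ('rest_bar','rest_button','disc_top','vase_mid'):
        for r in viewer.search_frame(n,q):
            P=w(T,r['xyz']); print(q,round(r['confidence'],2),P.round(3),proj(n,P).round())
E
```

```text
{'t': 0.0, 'joint_positions': array([61.68017742, 35.28892405, -0.72361108, 81.64206788,  0.4648975 ,
       63.21922551, -2.31251683]), 'dq': array([-0.03176601,  0.10942614, -0.03700018,  0.08412908,  0.06716454,
       -0.09963586,  0.08006747]), 'joint_efforts': array([ 4.24676164e-04, -4.69222856e+01,  2.59363214e-01, -1.71038264e+01,
        9.96909337e-03,  9.62856895e-03,  3.69159167e-06]), 'eef_pos': array([ 0.29274904, -0.57947995,  0.23013749]), 'eef_rot': array([-1.79852689e+02,  2.41377231e-03,  2.68085135e+01]), 'ft_force': array([ 0.05298149, -0.59005989,  0.4372686 ]), 'torque': array([ 0.02725458,  0.00652732, -0.03481547]), 'grip_width': 0.08529333905941573}
scene {'vfov': 44.794998539074754, 'cx': 277.2769896788878, 'cy': 208.53309603457657, 'k1': -0.09321947451059256, 'eye': array([ 1.31401277, -0.31431381,  0.63048429]), 'orientation': array([57.90734613, -0.60751389, 70.16366781])}
rest_bar 0.95 [ 0.317 -0.2    0.183] [165. 141.]
rest_bar 0.94 [0.681 0.164 0.192] [411. 192.]
rest_bar 0.83 [ 0.51  -0.143  0.2  ] [213. 170.]
rest_bar 0.6 [ 0.516 -0.322  0.185] [113. 196.]
rest_button 0.23 [ 0.508 -0.14   0.203] [214. 168.]
disc_top 0.7 [ 0.512 -0.143  0.202] [213. 170.]
disc_top 0.68 [0.454 0.109 0.192] [327. 143.]
vase_mid 0.68 [ 0.795 -0.053  0.13 ] [321. 288.]
top {'vfov': 50.00357173045826, 'cx': 285.2473734332266, 'cy': 211.0859429015627, 'k1': -0.06524052148712643, 'eye': array([ 0.36664514, -0.04484204,  1.07105991]), 'orientation': array([ 1.21642213e+01, -3.04521466e-02, -8.38308802e+01])}
rest_bar 0.81 [ 0.5   -0.14   0.212] [342. 243.]
rest_bar 0.81 [ 0.505 -0.32   0.193] [431. 252.]
rest_bar 0.76 [0.666 0.167 0.197] [198. 148.]
rest_bar 0.66 [ 0.311 -0.199  0.194] [363. 346.]
disc_top 0.86 [0.446 0.113 0.188] [210. 258.]
vase_mid 0.91 [ 0.74  -0.033  0.138] [298. 135.]
```

View pics/scene1.png

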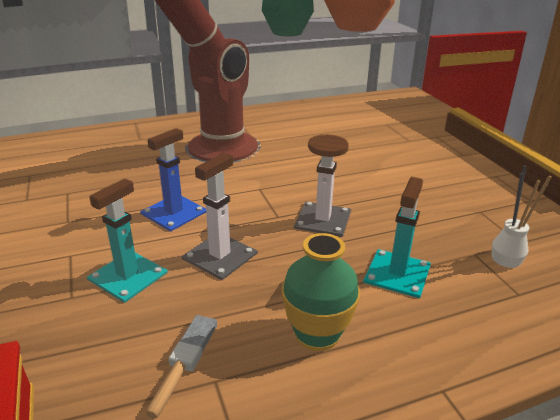

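View pics/top1.png

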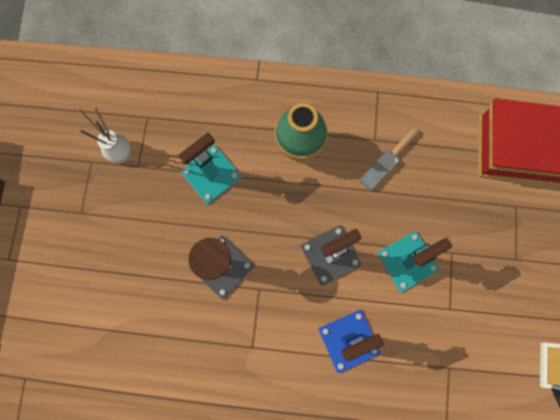

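Candidates for the crossbar stand in the scene view are blue (165,141), turquoise (113,196), turquoise (411,192) and bare aluminium with a dark foot (213,168). Only the aluminium one fits. I'll confirm it in an enlarged crop and measure it.

Run:
```python
from h import *
a=cv2.imread('pics/scene1.png')[140:280,160:280]; b=cv2.imread('pics/top1.png')[205:295,290:390]
a=cv2.resize(a,(480,560),interpolation=3); b=cv2.resize(b,(400*0+311*2//2,280),interpolation=3)
b=cv2.resize(cv2.imread('pics/top1.png')[215:275,320:370],(310,372),interpolation=3)
o=np.zeros((560,800,3),np.uint8); o[:,:480]=a; o[:372,485:795]=b; cv2.imwrite('pics/crop1.png',o)
for n in('top','scene'):
    viewer.grab_frame(n)
    for r in viewer.regions_of(n,'rest_bar'):
        m=r['pixels'].astype(np.uint8); ys,xs=np.nonzero(m)
        print(n,round(r['confidence'],2),m.sum(),xs.min(),xs.max(),ys.min(),ys.max(),cv2.minAreaRect(np.c_[xs,ys].astype(np.float32)))
```

```text
top 0.88 598 321 361 229 257 ((341.711669921875, 243.9944610595703), (16.509449005126953, 42.56342697143555), 64.53665161132812)
top 0.88 578 179 214 133 163 ((198.60975646972656, 151.01219177246094), (20.14641571044922, 38.73109436035156), 51.34019470214844)
top 0.83 609 342 383 334 361 ((361.7000427246094, 345.8999938964844), (16.54690170288086, 42.48529052734375), 63.43495178222656)
top 0.76 558 412 451 237 265 ((431.0665588378906, 250.61538696289062), (15.124934196472168, 41.676856994628906), 60.01836013793945)
scene 0.83 612 148 182 129 174 ((162.69412231445312, 148.87648010253906), (32.539573669433594, 45.0130729675293), 12.528807640075684)
scene 0.74 1010 195 232 153 200 ((219.50772094726562, 176.1384735107422), (40.43531799316406, 40.68339157104492), 60.2551155090332)
scene 0.69 631 400 422 177 217 ((410.0275573730469, 196.46896362304688), (17.678197860717773, 41.372928619384766), 15.068489074707031)
scene 0.56 1108 90 134 178 234 ((119.55615997314453, 200.51644897460938), (50.824462890625, 45.74725341796875), 42.87890625)
```

View pics/crop1.png

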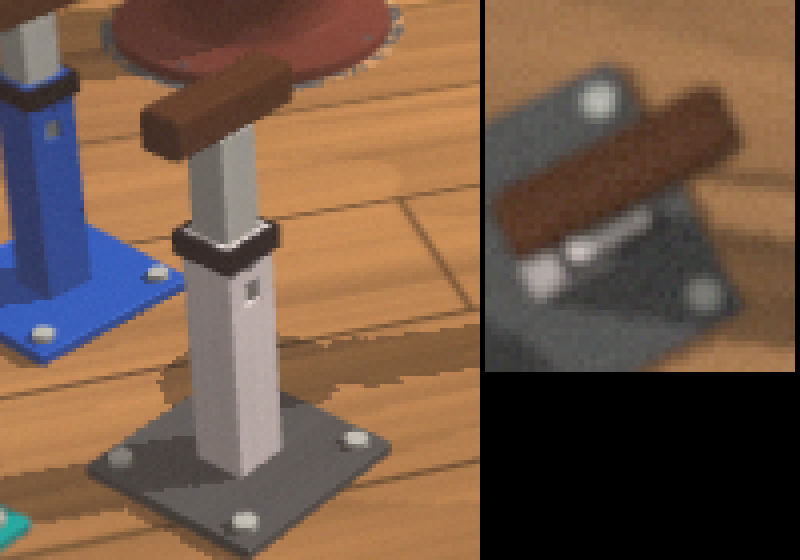

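The crop confirms the unpainted aluminium sleeve with a dark grey foot and a window on the right-hand face. The bar is at about (195–232,153–180) in the scene view. Next I'll fit a box model to both silhouettes.

```bash
cat > fit.py <<'E'
from h import *
from scipy.optimize import minimize
def hull(n,p,S=8):
    x,y,z,a=p; R=Rn.from_euler('z',a,degrees=True).as_matrix()
    pts=[proj(n,R@np.array([i*.012,j*.04,k*.011])+[x,y,z]) for i in(-1,1) for j in(-1,1) for k in(-1,1)]
    return cv2.convexHull(np.array(pts,np.float32))
def mask(f,box):
    im=cv2.imread(f); hsv=cv2.cvtColor(im,cv2.COLOR_BGR2HSV)
    b,g,r=[im[...,i].astype(int) for i in range(3)]
    m=((r-b>20)&(r<125)&(r*1.0>1.25*g)).astype(np.uint8)
    k=np.zeros_like(m); x0,x1,y0,y1=box; k[y0:y1,x0:x1]=m[y0:y1,x0:x1]
    n,l,s,_=cv2.connectedComponentsWithStats(k); return (l==1+np.argmax(s[1:,4])).astype(np.uint8)
def fit(files,p0):
    hs={}
    for n,(f,box) in files.items():
        m=mask(f,box); c,_=cv2.findContours(cv2.resize(m,None,fx=4,fy=4,interpolation=0),0,2)
        h=cv2.convexHull(max(c,key=cv2.contourArea)).astype(np.float32)/4-0.375
        hs[n]=h; print(n,m.sum(),cv2.contourArea(h))
    def cost(p):
        t=0
        for n,h in hs.items():
            q=hull(n,p); i,_=cv2.intersectConvexConvex(q,h); t+=1-i/(cv2.contourArea(q)+cv2.contourArea(h)-i)
        return t
    best=min((minimize(cost,[*p0[:3],p0[3]+d],method='Nelder-Mead',options=dict(initial_simplex=np.array([*p0[:3],p0[3]+d])+np.vstack([np.zeros(4),np.diag([.01,.01,.01,8])]),maxiter=800)) for d in(-10,0,10)),key=lambda r:r.fun)
    return best.x,best.fun
E
python3 - <<'E'
from fit import *
p,c=fit({'scene':('pics/scene1.png',(190,240,148,184)),'top':('pics/top1.png',(315,368,224,264))},[.505,-.141,.2,-60])
print(p.round(4),c)
for n in('scene','top'):
    im=cv2.imread(f'pics/{n}1.png'); 
    h=hull(n,p); cv2.polylines(im,[(h*16).round().astype(int)],True,(0,255,0),1,cv2.LINE_AA,4)
    # foot corners
    R=Rn.from_euler('z',p[3],degrees=True).as_matrix()
    f=np.array([proj(n,R@np.array([i*.055,j*.055,.0])+[p[0],p[1],.008]) for i,j in((1,1),(1,-1),(-1,-1),(-1,1))])
    cv2.polylines(im,[(f*16).round().astype(int)],True,(0,255,255),1,cv2.LINE_AA,4)
    x,y=((150,140) if n=='scene' else (280,200)); c=im[y:y+150,x:x+110]
    cv2.imwrite(f'pics/f_{n}.png',cv2.resize(c,None,fx=4,fy=4,interpolation=cv2.INTER_CUBIC))
a=cv2.imread('pics/f_scene.png');b=cv2.imread('pics/f_top.png');cv2.imwrite('pics/fit1.png',cv2.resize(np.hstack([a,b]),(800,545)))
o=status.get_obs()
E
```

```text
scene 980 1177.0625
top 518 822.8125Traceback (most recent call last):
  File "<stdin>", line 2, in <module>
  File "fit.py", line 24, in fit
    best=min((minimize(cost,[*p0[:3],p0[3]+d],method='Nelder-Mead',options=dict(initial_simplex=np.array([*p0[:3],p0[3]+d])+np.vstack([np.zeros(4),np.diag([.01,.01,.01,8])]),maxiter=800)) for d in(-10,0,10)),key=lambda r:r.fun)
  File "fit.py", line 24, in <genexpr>
    best=min((minimize(cost,[*p0[:3],p0[3]+d],method='Nelder-Mead',options=dict(initial_simplex=np.array([*p0[:3],p0[3]+d])+np.vstack([np.zeros(4),np.diag([.01,.01,.01,8])]),maxiter=800)) for d in(-10,0,10)),key=lambda r:r.fun)
              ~~~~~~~~^^^^^^^^^^^^^^^^^^^^^^^^^^^^^^^^^^^^^^^^^^^^^^^^^^^^^^^^^^^^^^^^^^^^^^^^^^^^^^^^^^^^^^^^^^^^^^^^^^^^^^^^^^^^^^^^^^^^^^^^^^^^^^^^^^^^^^^^^^^^^^^^^^^^^^^^^^^^^^^^^^^^^
    res = _minimize_neldermead(fun, x0, args, callback, bounds=bounds,
                               **options)
    fxr = func(xr)
    fx = function(np.copy(x), *(wrapper_args + args))
  File "fit.py", line 22, in cost
    q=hull(n,p); i,_=cv2.intersectConvexConvex(q,h); t+=1-i/(cv2.contourArea(q)+cv2.contourArea(h)-i)
  File "fit.py", line 5, in hull
    pts=[proj(n,R@np.array([i*.012,j*.04,k*.011])+[x,y,z]) for i in(-1,1) for j in(-1,1) for k in(-1,1)]
         ~~~~^^^^^^^^^^^^^^^^^^^^^^^^^^^^^^^^^^^^^^^^^^^^^
  File "h.py", line 17, in proj
    c=viewer.get_calibration(n);T=camT(n,obs);p=T[:3,:3].T@(np.array(P)-T[:3,3])
                                  ~~~~^^^^^^^
  File "h.py", line 7, in camT
    c=viewer.get_calibration(n)
ValueError: time passes only in moves, steps and waits
```

```bash
sed -i 's/^def snap/import functools\ncal=functools.lru_cache(None)(viewer.get_calibration)\ndef snap/; s/=viewer.get_calibration(n)/=cal(n)/' h.py
cat >> fit.py <<'E'
def fitk(hs,p0):
    hs={n:cv2.convexHull(np.array(h,np.float32)) for n,h in hs.items()}
    def cost(p):
        t=0
        for n,h in hs.items():
            q=hull(n,p); i,_=cv2.intersectConvexConvex(q,h); t+=1-i/(cv2.contourArea(q)+cv2.contourArea(h)-i)
        return t
    rs=[]
    for d in(-10,0,10):
        s=np.array([*p0[:3],p0[3]+d]); rs.append(minimize(cost,s,method='Nelder-Mead',options=dict(initial_simplex=s+np.vstack([np.zeros(4),np.diag([.01,.01,.01,8])]),maxiter=400)))
    b=min(rs,key=lambda r:r.fun); return b.x,b.fun
E
python3 - <<'E'
from fit import *
S=np.array([(143,110),(255,52),(291,66),(291,99),(182,160),(145,151)])/4+[160,140]-.375
Tp=np.array([(10,205),(225,85),(240,95),(256,145),(30,255)])/6.2+[320,215]-.42
p,c=fitk({'scene':S,'top':Tp},[.505,-.141,.2,-60])
print(p.round(4),c)
for n in('scene','top'):
    im=cv2.imread(f'pics/{n}1.png'); 
    x,y=((150,140) if n=='scene' else (280,200)); im=cv2.resize(im[y:y+150,x:x+110],None,fx=4,fy=4,interpolation=cv2.INTER_CUBIC)
    g=lambda h:[(((h.reshape(-1,2)-[x,y])*4+1.5)*16).round().astype(int)]
    cv2.polylines(im,g(hull(n,p)),True,(0,255,0),1,cv2.LINE_AA,4)
    R=Rn.from_euler('z',p[3],degrees=True).as_matrix()
    f=np.array([proj(n,R@np.array([i*.055,j*.055,.0])+[p[0],p[1],.008]) for i,j in((1,1),(1,-1),(-1,-1),(-1,1))])
    cv2.polylines(im,g(f),True,(0,255,255),1,cv2.LINE_AA,4)
    cv2.imwrite(f'pics/f_{n}.png',im)
a=cv2.imread('pics/f_scene.png');b=cv2.imread('pics/f_top.png');cv2.imwrite('pics/fit1.png',cv2.resize(np.hstack([a,b]),(800,545)))
E
```

```text
[ 0.5012 -0.1387  0.203  38.2943] 0.4659368875927591
```

View pics/fit1.png

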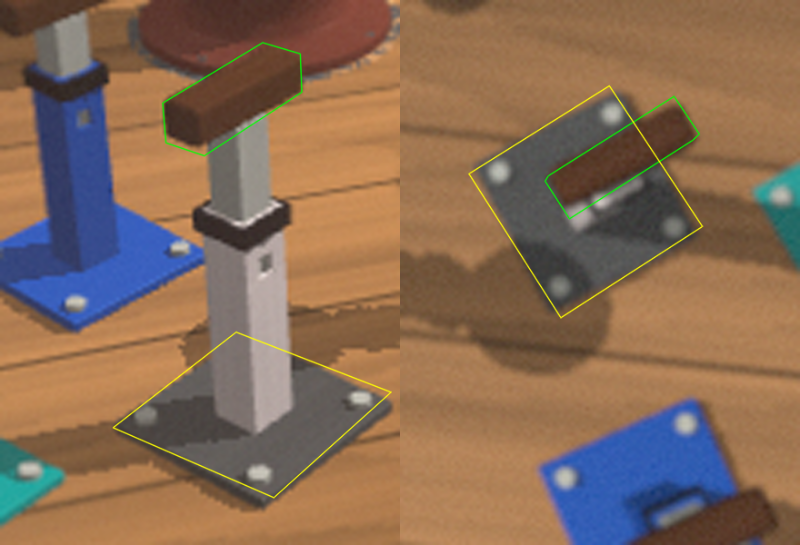

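Run:
```python
from fit import *
S=np.array([(143,110),(255,52),(291,66),(291,99),(182,160),(145,151)])/4+[160,140]-.375
Tp=np.array([(10,205),(225,85),(240,95),(256,145),(30,255)])/6.2+[320,215]-.42
for y0 in (30,):
  for k in ({'scene':S,'top':Tp},{'scene':S},{'top':Tp}):
    p,c=fitk(k,[.505,-.141,.2,y0]); print(list(k),p.round(4),c)
    if len(k)==2:P=p
p=P
print(hull('scene',p).reshape(-1,2).round(1).tolist(),S.round(1).tolist()); print(hull('top',p).reshape(-1,2).round(1).tolist(),Tp.round(1).tolist())
for n in('scene','top'):
    im=cv2.imread(f'pics/{n}1.png'); 
    x,y=((150,140) if n=='scene' else (280,200)); im=cv2.resize(im[y:y+150,x:x+110],None,fx=4,fy=4,interpolation=cv2.INTER_CUBIC)
    g=lambda h:[(((h.reshape(-1,2)-[x,y])*4+1.5)*16).round().astype(int)]
    cv2.polylines(im,g(hull(n,p)),True,(0,255,0),1,cv2.LINE_AA,4)
    R=Rn.from_euler('z',p[3],degrees=True).as_matrix()
    f=np.array([proj(n,R@np.array([i*.055,j*.055,.0])+[p[0],p[1],.008]) for i,j in((1,1),(1,-1),(-1,-1),(-1,1))])
    cv2.polylines(im,g(f),True,(0,255,255),1,cv2.LINE_AA,4)
    cv2.imwrite(f'pics/f_{n}.png',im)
a=cv2.imread('pics/f_scene.png');b=cv2.imread('pics/f_top.png');cv2.imwrite('pics/fit2.png',cv2.resize(np.hstack([a,b]),(800,545)))
```

```text
['scene', 'top'] [ 0.5012 -0.1387  0.203  38.3023] 0.46593675402958823
['scene'] [ 0.4103 -0.1184  0.1561 31.3264] 0.056557915913863055
['top'] [ 5.3410e-01 -1.6480e-01  1.7600e-02  3.4683e+01] 0.19432698657571001
[[232.5, 164.89999389648438], [205.6999969482422, 182.39999389648438], [195.10000610351562, 178.8000030517578], [194.1999969482422, 167.89999389648438], [221.6999969482422, 151.1999969482422], [232.10000610351562, 154.3000030517578]] [[195.4, 167.1], [223.4, 152.6], [232.4, 156.1], [232.4, 164.4], [205.1, 179.6], [195.9, 177.4]]
[[361.79998779296875, 236.39999389648438], [360.0, 238.10000610351562], [326.1000061035156, 259.70001220703125], [319.3999938964844, 249.39999389648438], [320.29998779296875, 247.89999389648438], [354.8999938964844, 226.0]] [[321.2, 247.6], [355.9, 228.3], [358.3, 229.9], [360.9, 238.0], [324.4, 255.7]]
```

View pics/fit2.png

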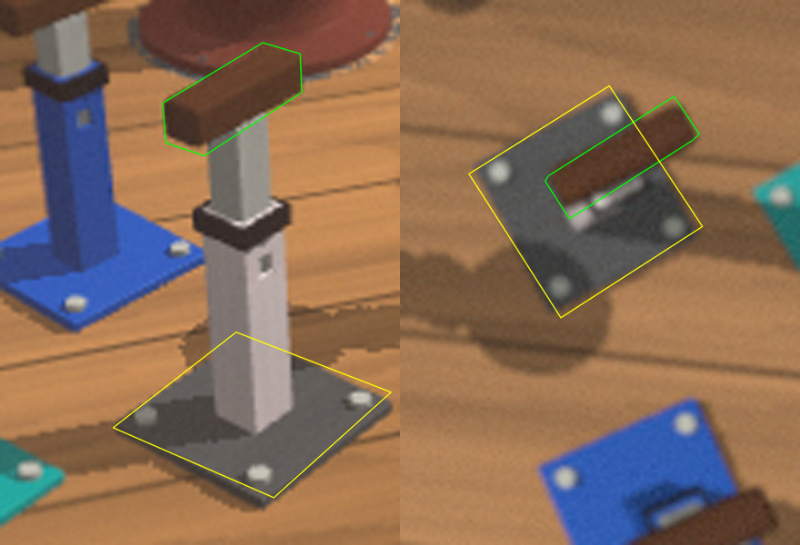

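Run:
```python
from h import *
from scipy.optimize import least_squares
a=cv2.resize(cv2.imread('pics/scene1.png')[148:188,190:240],None,fx=14,fy=14,interpolation=2)
b=cv2.resize(cv2.imread('pics/top1.png')[222:264,312:368],None,fx=12,fy=12,interpolation=2)
cv2.imwrite('pics/za.png',a);cv2.imwrite('pics/zb.png',b)
S=[((143,110),(-1,-1,1)),((255,52),(-1,1,1)),((291,66),(1,1,1)),((291,99),(1,1,-1)),((182,160),(1,-1,-1)),((145,151),(-1,-1,-1))]
T=[((10,205),(1,1,1)),((230,85),(1,-1,1)),((256,145),(-1,-1,1))]
O=[('scene',np.array(k)/4+[160,140]-.375,s) for k,s in S]+[('top',np.array(k)/6.2+[320,215]-.42,s) for k,s in T]
def res(p,O=O):
    R=Rn.from_euler('z',p[3],degrees=True).as_matrix()
    return np.concatenate([proj(n,R@(np.array(s)*[.012,.04,.011])+p[:3])-k for n,k,s in O])
r=least_squares(res,[.5,-.14,.2,35],x_scale=[.01,.01,.01,5],loss='soft_l1'); print(r.x.round(4)); print(res(r.x).reshape(-1,2).round(1).tolist())
```

```text
[ 0.4995 -0.1378  0.2029 35.7139]
[[-1.4, -0.1], [-0.5, -1.6], [0.5, -1.9], [0.9, 0.5], [-0.2, 2.1], [-1.0, 0.6], [-1.7, 0.2], [-1.6, -0.8], [0.7, 0.2]]
```

View pics/za.png

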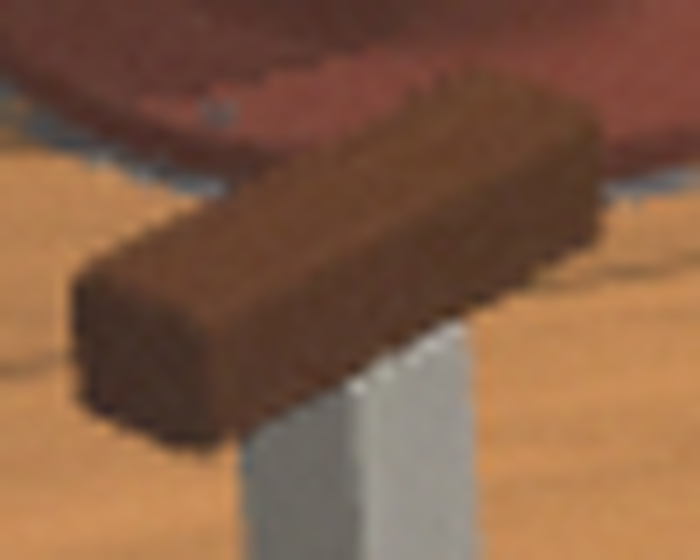

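View pics/zb.png

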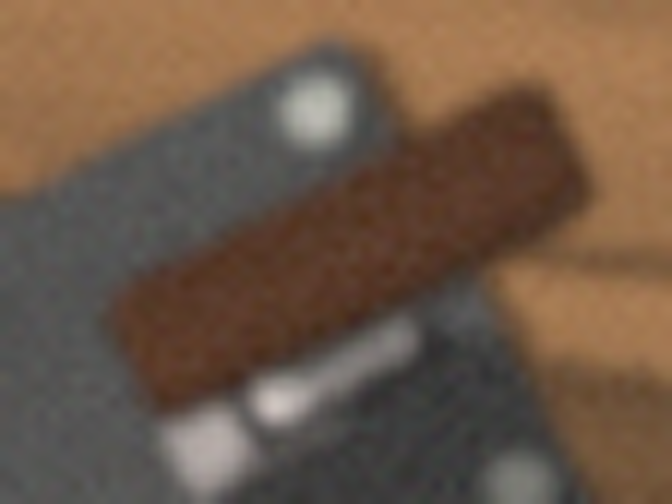

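The bar is at about (0.500, -0.138, 0.203) with yaw about 34°; its edges are rounded. I'll go above it with a +97° turn about world z, in two calls.

```bash
python3 - <<'E'
from h import *
for z in(.203,.214):
  a=atz('top',(325.3,256.2),z);b=atz('top',(361.2,238.2),z);d=a-b;print(np.degrees(np.arctan2(-d[0],d[1])))
  a=atz('top',(321.2,247.4),z);b=atz('top',(355.3,229.1),z);d=a-b;print(np.degrees(np.arctan2(-d[0],d[1])))
E
python3 -m jog '[[[0,0,-0.14,0,0,0],[0,0,-0.28,0,0,-0.03],[0,0,-0.42,0,0,-0.06],[0.1,-0.08,-0.43,0,0,-0.1],[0.2,-0.16,-0.43,0,0,-0.13],[0.3,-0.24,-0.43,0,0,-0.16],[0.4,-0.32,-0.43,0,0,-0.2],[0.5,-0.4,-0.43,0,0,-0.23],[0.6,-0.48,-0.43,0,0,-0.26],[0.64,-0.5,-0.43,0,0,-0.27],[0.64,-0.5,-0.43,0,0,-0.27],[0.64,-0.5,-0.43,0,0,-0.27]]]' 1
python3 - <<'E'
from h import *
o=status.get_obs(); R=Rn.from_euler('xyz',o['eef_rot'],degrees=True).as_matrix()
print(o['t'],o['joint_positions'].round(1),o['eef_pos'],o['eef_rot'])
print((R.T@(np.array([.5,-.138,.36])-o['eef_pos'])/.3).round(3))
E
```

```text
32.53899530246817
34.24547239806253
32.538995302468166
34.24547239806259
t: 1.7
eef_pos: [0.3969, -0.3597, 0.3606]
eef_rot: [180.0, 0.1, 75.4]
ft_force: [-0.2, 0.5, 0.0]
grip_width: 0.0856
1.7 [ 50.4  19.6 -15.3  87.7   5.4  73.3  19.8] [ 0.39693024 -0.35969474  0.36061818] [1.79987559e+02 6.29720750e-02 7.54366206e+01]
[0.802 0.147 0.001]
```

```bash
python3 -m jog '[[[0.13,0.02,0,0,0,-0.038],[0.26,0.05,0,0,0,-0.076],[0.39,0.07,0,0,0,-0.114],[0.52,0.1,0,0,0,-0.152],[0.65,0.12,0,0,0,-0.19],[0.75,0.14,0,0,0,-0.228],[0.8,0.147,0,0,0,-0.267],[0.8,0.147,0,0,0,-0.267],[0.8,0.147,0,0,0,-0.267],[0.8,0.147,0,0,0,-0.267]]]'
python3 - <<'E'
from h import *
o=status.get_obs(); snap('wrist','w1'); T=camT('wrist',o)
print(o['joint_positions'].round(1))
for r in viewer.search_frame('wrist','rest_bar'): P=w(T,r['xyz']); print(r['confidence'],P.round(4),proj('wrist',P,o).round())
for r in viewer.regions_of('wrist','rest_bar'):
    ys,xs=np.nonzero(r['pixels']); print(r['confidence'],len(xs),cv2.minAreaRect(np.c_[xs,ys].astype(np.float32)))
print(cal('wrist'))
im=cv2.imread('pics/w1.png')
p=[.5,-.138,.203]
R=Rn.from_euler('z',33.4,degrees=True).as_matrix()
for i in(-1,1):
  for j in (-1,1):
    for k in (-1,1):
      q=proj('wrist',R@np.array([i*.012,j*.04,k*.011])+p,o); cv2.circle(im,tuple(q.round().astype(int).tolist()),2,(0,255,0) if k>0 else (255,0,0),-1)
cv2.imwrite('pics/w1b.png',im)
E
```

```text
t: 2.53
eef_pos: [0.4993, -0.142, 0.3599]
eef_rot: [-179.9, 0.0, 123.0]
ft_force: [0.5, -0.4, 0.2]
grip_width: 0.0855
[ 34.6  19.5 -30.3  89.9  10.2  73.4  35.8]
0.83 [ 0.5113 -0.3112  0.1965] [202. 327.]
0.73 [ 0.3156 -0.1903  0.1932] [ 81. 124.]
0.62 [ 0.503  -0.1319  0.214 ] [290. 186.]
0.87 1963 ((199.0, 325.0), (70.0, 34.0), 90.0)
0.68 2405 ((289.0, 188.5), (91.0, 28.0), 90.0)
0.65 3276 ((87.9221420288086, 125.35459899902344), (88.96861267089844, 51.58793258666992), 85.03025817871094)
{'vfov': 62.56350704452353, 'cx': 281.14861257186686, 'cy': 207.4126823654043, 'k1': -0.09053414449935783, 'tool_from_camera': array([[ 9.91206701e-05,  9.58449835e-01,  2.85261114e-01,
         7.29880317e-02],
       [ 9.99999958e-01, -1.73055498e-04,  2.33976326e-04,
         1.08571507e-03],
       [ 2.73620576e-04,  2.85261079e-01, -9.58449812e-01,
        -1.41983630e-01],
       [ 0.00000000e+00,  0.00000000e+00,  0.00000000e+00,
         1.00000000e+00]])}
```

View pics/w1b.png

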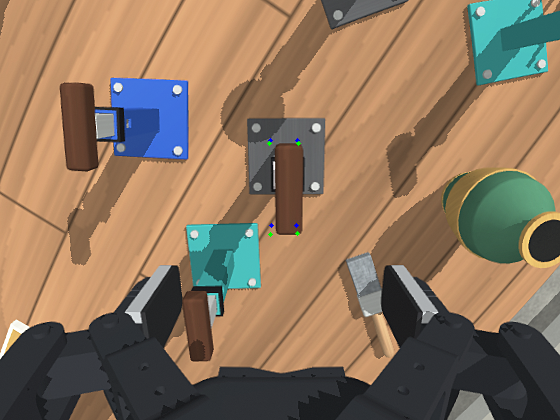

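The wrist view shows the target bar at columns 275–303, rows 143–234. My model sits about 5 px left of it, so the bar centre is about (0.504, -0.136). I'll centre on it, descend to just above, and look again.

```bash
python3 -m jog '[[[0.008,0.024,0.08,0,0,0],[0.008,0.024,0.18,0,0,0],[0.008,0.024,0.28,0,0,0],[0.008,0.024,0.36,0,0,0],[0.008,0.024,0.36,0,0,0],[0.008,0.024,0.36,0,0,0]]]'
python3 - <<'E'
from h import *
o=status.get_obs(); snap('wrist','w2'); T=camT('wrist',o)
for r in viewer.search_frame('wrist','rest_bar'): P=w(T,r['xyz']); print(r['confidence'],P.round(4),proj('wrist',P,o).round())
for r in viewer.regions_of('wrist','rest_bar'):
    ys,xs=np.nonzero(r['pixels']); print(r['confidence'],len(xs),cv2.minAreaRect(np.c_[xs,ys].astype(np.float32)))
im=cv2.imread('pics/w2.png')
p=[.504,-.136,.203]
R=Rn.from_euler('z',33.4,degrees=True).as_matrix()
for i in(-1,1):
  for j in (-1,1):
    for k in (-1,1):
      q=proj('wrist',R@np.array([i*.012,j*.04,k*.011])+p,o); cv2.circle(im,tuple(q.round().astype(int).tolist()),2,(0,255,0) if k>0 else (255,0,0),-1)
cv2.imwrite('pics/w2b.png',im)
E
```

```text
t: 3.18
eef_pos: [0.504, -0.1336, 0.2518]
eef_rot: [-179.9, -0.1, 123.3]
ft_force: [0.3, 0.0, -0.0]
grip_width: 0.085
0.64 [ 0.3224 -0.1924  0.1652] [ 16. 145.]
0.56 [ 0.5023 -0.1288  0.2136] [282. 232.]
0.65 85 ((183.13414001464844, 366.7926940917969), (17.959983825683594, 7.340167045593262), 51.34019470214844)
0.55 5578 ((277.0, 238.5), (135.0, 44.0), 90.0)
0.55 1937 ((33.5, 152.0), (67.0, 104.0), 0.0)
```

View pics/w2b.png

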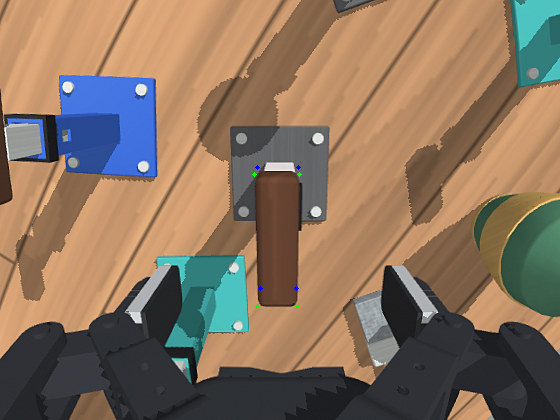

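The model corners, at columns 255–298 and rows 172–306, match the bar's top face. I'll descend with the bar between the jaws and grip.

```bash
python3 -m jog '[[[-0.006,-0.004,0.05,0,0,0],[-0.006,-0.004,0.12,0,0,0],[-0.006,-0.004,0.19,0,0,0],[-0.006,-0.004,0.22,0,0,0],[-0.006,-0.004,0.22,0,0,0]]]' && python3 -m jog '[[[0,0,0,0,0,0],[0,0,0,0,0,0],[0,0,0,0,0,0],[0,0,0,0,0,0],[0,0,0,0,0,0],[0,0,0,0,0,0],[0,0,0,0,0,0],[0,0,0,0,0,0]]]' -1 50
python3 - <<'E'
from h import *
snap('scene','s2')
E
```

```text
t: 3.75
eef_pos: [0.5041, -0.1349, 0.1857]
eef_rot: [-179.9, -0.1, 123.4]
ft_force: [-0.2, 0.6, -0.1]
grip_width: 0.0856
t: 4.42
eef_pos: [0.5029, -0.1363, 0.1862]
eef_rot: [-179.8, -0.0, 123.4]
ft_force: [-4.1, -2.9, 2.7]
grip_width: 0.0234
```

View pics/s2.png

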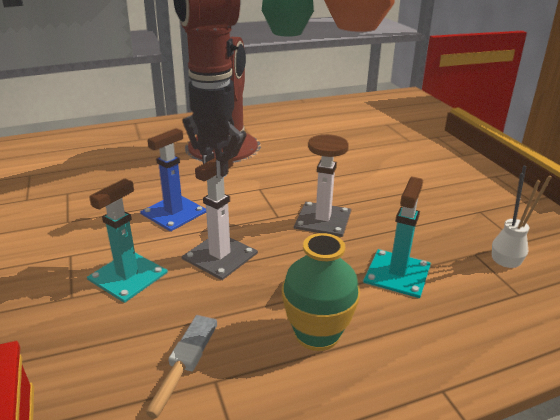

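```bash
python3 -m jog '[[[0,-0.004,-0.015,0,0,0],[0,-0.004,-0.03,0,0,0],[0,-0.004,-0.05,0,0,0],[0,-0.004,-0.07,0,0,0],[0,-0.004,-0.09,0,0,0],[0,-0.004,-0.11,0,0,0],[0,-0.004,-0.13,0,0,0],[0,-0.004,-0.15,0,0,0],[0,-0.004,-0.165,0,0,0],[0,-0.004,-0.18,0,0,0],[0,-0.004,-0.18,0,0,0],[0,-0.004,-0.18,0,0,0]]]'
python3 - <<'E'
from h import *
im=snap('scene','s3')
cv2.imwrite('pics/s3z.png',cv2.resize(cv2.cvtColor(im,4)[120:280,150:290],None,fx=3.5,fy=3.5,interpolation=2))
E
```

```text
t: 5.47
eef_pos: [0.5029, -0.1362, 0.2415]
eef_rot: [-179.9, 0.1, 123.4]
ft_force: [-4.5, -4.3, -0.3]
grip_width: 0.0234
```

View pics/s3z.png

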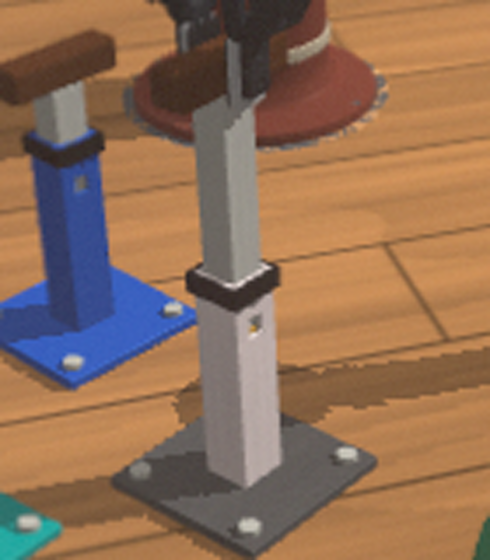

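The tube has risen and brass shows low in the window, so it isn't out yet. I'll creep up.

```bash
python3 -m jog '[[[0,0,-0.003,0,0,0],[0,0,-0.006,0,0,0],[0,0,-0.009,0,0,0],[0,0,-0.012,0,0,0],[0,0,-0.014,0,0,0],[0,0,-0.014,0,0,0],[0,0,-0.014,0,0,0],[0,0,-0.014,0,0,0]]]'
python3 - <<'E'
from h import *
im=snap('scene','s4')
cv2.imwrite('pics/s4z.png',cv2.resize(cv2.cvtColor(im,4)[190:250,190:250],None,fx=8,fy=8,interpolation=2))
E
```

```text
t: 6.18
eef_pos: [0.5029, -0.1362, 0.2448]
eef_rot: [-179.9, 0.0, 123.4]
ft_force: [-2.3, -5.0, -4.4]
grip_width: 0.0232
```

View pics/s4z.png

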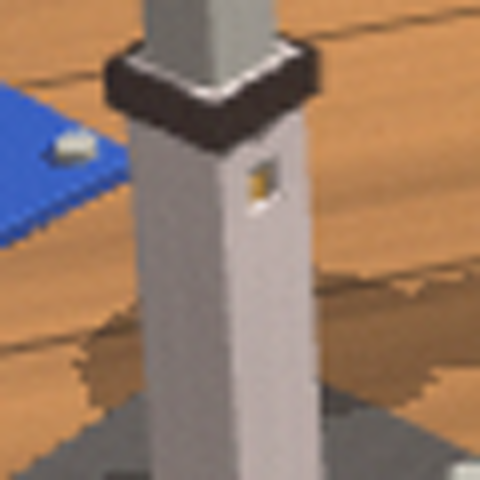

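The button is now near the middle of the window but not out. I'll go up another 1.5 mm or so.

```bash
python3 -m jog '[[[0,0,-0.002,0,0,0],[0,0,-0.004,0,0,0],[0,0,-0.005,0,0,0],[0,0,-0.005,0,0,0],[0,0,-0.005,0,0,0]]]'
python3 - <<'E'
from h import *
im=snap('scene','s5')
cv2.imwrite('pics/s5z.png',cv2.resize(cv2.cvtColor(im,4)[190:250,190:250],None,fx=8,fy=8,interpolation=2))
E
```

```text
t: 6.65
eef_pos: [0.5029, -0.1362, 0.2464]
eef_rot: [-179.9, 0.0, 123.4]
ft_force: [-2.4, -4.2, -5.3]
grip_width: 0.0233
```

View pics/s5z.png

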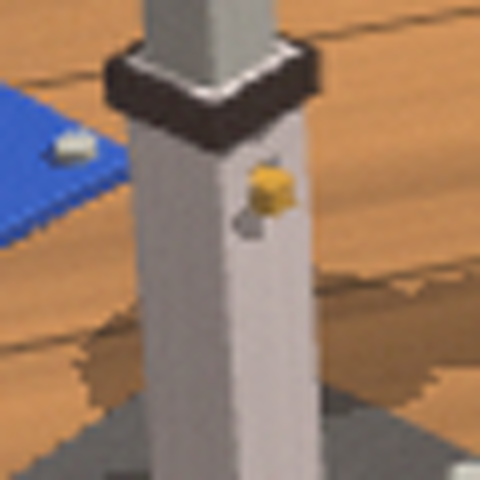

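The button is out, standing proud of the sleeve and casting a shadow. I'll release and withdraw upward.

```bash
python3 -m jog '[[[0,0,0,0,0,0],[0,0,0,0,0,0],[0,0,0,0,0,0],[0,0,0,0,0,0],[0,0,0,0,0,0],[0,0,0,0,0,0],[0,0,0,0,0,0],[0,0,0,0,0,0]]]' 1 && python3 -m jog '[[[0,0,-0.04,0,0,0],[0,0,-0.1,0,0,0],[0,0,-0.18,0,0,0],[0,0,-0.26,0,0,0],[0,0,-0.34,0,0,0],[0,0,-0.4,0,0,0],[0,0,-0.4,0,0,0],[0,0,-0.4,0,0,0],[0,0,-0.4,0,0,0],[0,0,-0.4,0,0,0]]]'
python3 - <<'E'
from h import *
snap('scene','s6'); T=camT('scene')
for q in('rest_button','rest_bar','disc_top','vase_mid'):
  for r in viewer.search_frame('scene',q): P=w(T,r['xyz']); print(q,round(r['confidence'],2),P.round(3),proj('scene',P).round())
E
```

```text
t: 7.37
eef_pos: [0.5037, -0.1353, 0.2461]
eef_rot: [180.0, -0.0, 123.5]
ft_force: [0.6, 0.0, 1.1]
grip_width: 0.0853
t: 8.2
eef_pos: [0.5029, -0.1354, 0.3645]
eef_rot: [-179.9, -0.1, 123.5]
ft_force: [0.5, -0.0, -0.6]
grip_width: 0.0856
rest_bar 0.93 [ 0.317 -0.201  0.185] [165. 140.]
rest_bar 0.92 [ 0.517 -0.322  0.181] [114. 198.]
rest_bar 0.73 [0.683 0.163 0.189] [410. 194.]
rest_bar 0.63 [ 0.51  -0.142  0.236] [213. 152.]
disc_top 0.66 [0.457 0.109 0.19 ] [327. 145.]
vase_mid 0.93 [ 0.798 -0.052  0.128] [322. 290.]
```

View pics/s6.png

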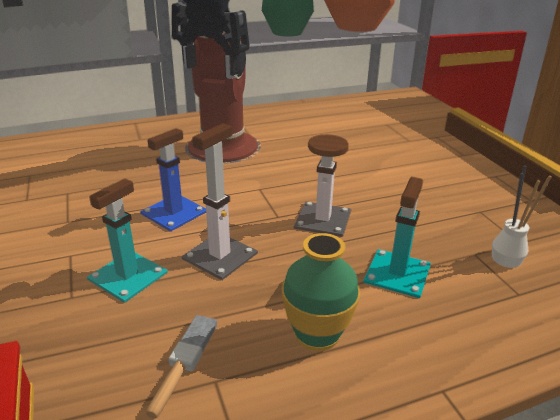

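The bar stays raised at (213,137), the brass button is out at (223,213), and the gripper is clear. The disc stand and vase look unchanged, so I'm handing in.

Run:
```python
from h import *
print(env.sign_off())
```

```text
the job is handed in; nothing more can be done
None
```

The hand rest is raised and locked, and I handed the job in at about 8.3 s. I gripped the crossbar of the unpainted aluminium rest across its width and pulled it straight up about 60 mm. The last few millimetres were slow, until the brass button came out through the window. Then I opened the gripper and withdrew upward.

**Last checks:**
- **Lock:** the final scene picture shows the bar still up after release and the button standing out of the sleeve. The network did not find the button in that picture, so this rests on my own look at it.
- **Bar height:** the network placed the visible bar-and-tube surface at 236 mm. That is a mid-surface value and does not confirm the bar centre; the gripper's height at the click put the bar centre at about 263 mm.
- **Other things:** the round-topped stand and the vase came out within about 5 mm of their first readings, which is about the network's accuracy. They look untouched in the picture.
- **Forces:** the wrist force readings I saw stayed under about 8 N.

**Disagreement:** my first automatic outline fit of the bar was inconsistent between the two fixed cameras. A corner fit put the bar about 4–5 mm off, and the wrist camera corrected that before I gripped.

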